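# Probe the levelling seats and mark the high one

## Task

Check the three round seats on the levelling plate with the touch probe: pick the probe up and set its flat foot down on the middle of each seat in turn, upright, going from the leftmost seat to the rightmost as the robot sees them. Then leave the probe standing upright and released on the middle of the seat that is higher than the other two, so that it marks the high spot.

Things in the scene. Friction and masses are not known exactly. Their poses are not given: they have to be found in the camera images.
- probe: Touch probe, loose, steel, 84 mm tall, 0.15 kg, standing upright to the robot's left of the plate, round about its z axis: flat foot 32 mm in diameter and 10 mm thick, thin stem 14 mm in diameter, and on top a dark ribbed grip 24 mm in diameter from 40 to 84 mm above the foot's underside. Origin: centre of the foot's underside; z up along the probe.
- plate: Levelling plate, fixed grey slab 90 x 210 x 12 mm. Origin: centre of its underside; x away from the robot, y along its long side to the robot's left, z up. On it stand three rigid round seats, flat heads 46 mm in diameter, at x = 0 and y = +70 (left), 0 (middle), -70 mm (right). Tops above the origin: two seats 26 mm, the high one 38 mm; which place is high varies.
- high_seat: The high seat, fixed: the one of the three seats that is screwed out 12 mm farther, with more thread showing under its flat steel head (46 mm in diameter, 6 mm thick). Origin: on its axis, at the plate's top face; its flat top is 26 mm above the origin. z up.
Mind the look-alikes: they are no part of the job. Several things have the shape of the probe; the one meant has the colours described above.

How it is judged (in metres and radians):
On the way, in this order (a step that is already met when the one before it is completed fails the run):
1. the probe's foot touches the middle of the left seat, the probe upright (x of probe in the frame of plate between -0.018 and 0.018 m and y of probe in the frame of plate between 0.052 and 0.088 m and angle between probe's own z axis and vertical below 0.26 rad and (z of probe in the frame of plate below 0.028 m or (horizontal distance between probe and high_seat below 0.026 m and z of probe in the frame of plate below 0.04 m))), for 0.1 s.
2. the probe's foot touches the middle of the middle seat, the probe upright (x of probe in the frame of plate between -0.018 and 0.018 m and y of probe in the frame of plate between -0.018 and 0.018 m and angle between probe's own z axis and vertical below 0.26 rad and (z of probe in the frame of plate below 0.028 m or (horizontal distance between probe and high_seat below 0.026 m and z of probe in the frame of plate below 0.04 m))), for 0.1 s.
3. the probe's foot touches the middle of the right seat, the probe upright (x of probe in the frame of plate between -0.018 and 0.018 m and y of probe in the frame of plate between -0.088 and -0.052 m and angle between probe's own z axis and vertical below 0.26 rad and (z of probe in the frame of plate below 0.028 m or (horizontal distance between probe and high_seat below 0.026 m and z of probe in the frame of plate below 0.04 m))), for 0.1 s.
At the end, for the whole second after the job is handed in: The probe stands still and upright (within 10 degrees) with its foot on the flat top of the high seat, its axis within 16 mm of the seat's middle (horizontal distance between probe and high_seat below 0.016 m and z of probe in the frame of high_seat between 0.024 and 0.029 m and angle between probe's own z axis and vertical below 0.17 rad and linear speed of probe below 0.02 m/s); the robot touches nothing.
It also fails if it takes over 48 s, if anything falls off the work surface, if the arm or the gripper's body presses on something with over 40 N, if the wrist force passes 120 N, or if a joint passes its speed limit or range.

## Robot

A 6-joint arm with a two-finger parallel gripper is mounted at the origin on a cart in front of the work surface, level with it; the furniture and walls round the work are solid. World frame = base frame: x ahead of the robot, y to its left, z up, the work surface at z = 0. Lengths are in m, angles in degrees, forces in N, time in s.
With the tool pointing down it reaches from about 0.325 to 0.85 m from the base axis. Payload 15.5 kg.
Tool frame: the origin (TCP) lies midway between the tips of the shut fingers; the grasp point (between the pads) lies 19 mm behind it; z points along the fingers, y is the line along which they close (so a half turn about z gives the same grasp; the last joint's range is limited). The gripper opens to 91 mm and grips with 3 to 60 N. Pads are 32 mm wide; open, the fingers measure 118 mm over their backs; the gripper's body (76 mm by 178 mm) begins 60 mm behind the grasp point.
Start: joints at [66.778, 28.281, 77.091, -0, 74.628, -5.472], TCP at [0.191, 0.595, 0.214] pointing down, gripper open.
Joint ranges: [-166.48, 166.48], [-47.26, 123.95], [12.59, 153.08], [-70.14, 250.14], [6.76, 159.57], [-176.63, 176.63]. Speed limits (degrees/s): [108.29, 108.29, 147.25, 172.46, 172.46, 172.46].

## Interface

Orientations are given as a 3x3 rotation matrix whose columns are the frame's x, y, z axes.
In Python, from bench import ctrl gives the robot as it stands. The module is installed in compiled form; this text tells all that it offers. Calls block until the motion is done:
- ctrl.goto(position, orientation): joint-space move of the TCP to a pose.
- ctrl.move_l(position, vel=0.15, ori=None, contact_N=None): straight line of the TCP; ori=None keeps the orientation; vel is the mean speed in m/s. With contact_N (N) it stops when the force on the tool has changed by that much, and returns True; else False.
- ctrl.movej(angles): joint-space move.
- ctrl.command_gripper(opening): opening from 0.0 (shut) to 1.0 (fully open); the grip force is fixed at half the most; returns when the fingers have stopped.
- ctrl.sleep(seconds).
- ctrl.ik(position, orientation): joint angles nearest the present ones, or None.
- ctrl.read_camera(name): name is "side" or "top"; returns the picture (420x560x3 uint8, blue, green, red); there is no depth.
- ctrl.camera_params(name): a dict with "fx", "fy", "cx", "cy" (pixels), "D" ([k1, k2, p1, p2, k3] as OpenCV has them; the pictures are not rectified), "pose" (4x4, takes a point from camera to world coordinates). Camera axes: x right, y up, looking along -z (the intrinsics and any distortion apply to the point x, -y, -z); pixel columns grow to the right and rows downward; lengths in m; the calibration is good to about 2 mm. A picture is of the moment at which its call begins. camera_params takes no time and is no camera call.
A pose or a line that the arm cannot do raises ctrl.MotionError and nothing moves.
- ctrl.sign_off(): hands the job in; it is judged then, once.
Readings, each from a call of its own:
- ctrl.current_t(): time.
- ctrl.current_q(): joint angles.
- ctrl.current_dq(): joint speeds.
- ctrl.current_effort(): joint torques, N m.
- ctrl.current_tool_pos(): TCP position.
- ctrl.current_eef_rot(): TCP orientation.
- ctrl.current_contact_force(): force on the tool from outside, world axes, zero at the start.
- ctrl.current_wrist_torque(): the same for the moment, N m.
- ctrl.current_grip_width(): opening from 0.0 (shut) to 1.0 (fully open).
- ctrl.current_grasp_force(): force on a finger pad.
Only numpy, scipy, OpenCV 4.12 (cv2) and the standard library are available. Lean on these libraries where they do the work, as an engineer would, in place of code of your own. Each camera call takes 0.05 s, during which the arm holds its last target. There are 200 camera calls.

## Working session

There is one attempt and no reset: what is moved stays moved. The work goes in short steps, each a Python script; the robot and the scene stay as the last script left them, time stands still between calls to the robot, and variables do not carry over. Pictures are saved under pics/ and viewed, at most 10 in all, crops included, and the job is handed in when it is done.

```bash
mkdir -p pics
python3 - <<'E'
from bench import ctrl
import cv2,numpy as np
for n in("side","top"):
    cv2.imwrite(f"pics/{n}0.png",ctrl.read_camera(n)); p=ctrl.camera_params(n)
    print(n,{k:np.round(v,4).tolist() for k,v in p.items()})
print(ctrl.current_t(),ctrl.current_eef_rot())
E
```

```text
side {'fx': 441.3596, 'fy': 441.3596, 'cx': 278.8555, 'cy': 211.4774, 'D': [-0.0808, 0.0, 0.0, 0.0, 0.0], 'pose': [[-0.9873, 0.1079, -0.1167, 0.391], [-0.1571, -0.5509, 0.8197, 0.6881], [0.0241, 0.8276, 0.5608, 0.504], [0.0, 0.0, 0.0, 1.0]]}
top {'fx': 509.0401, 'fy': 509.0401, 'cx': 283.3443, 'cy': 209.9978, 'D': [-0.1547, 0.0, 0.0, 0.0, 0.0], 'pose': [[-0.0187, 0.994, -0.1076, 0.3738], [-0.9997, -0.0203, -0.0142, -0.0019], [-0.0163, 0.1073, 0.9941, 0.9457], [0.0, 0.0, 0.0, 1.0]]}
0.1 [[-9.52405374e-01  3.04834076e-01 -4.35639698e-04]
 [ 3.04834367e-01  9.52404858e-01 -9.97583207e-04]
 [ 1.10808009e-04 -1.08290156e-03 -9.99999408e-01]]
```

View pics/side0.png

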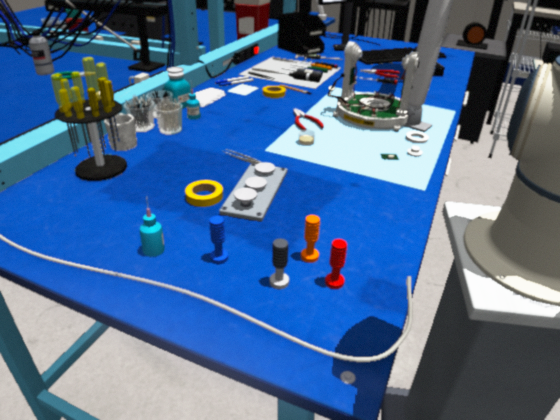

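View pics/top0.png

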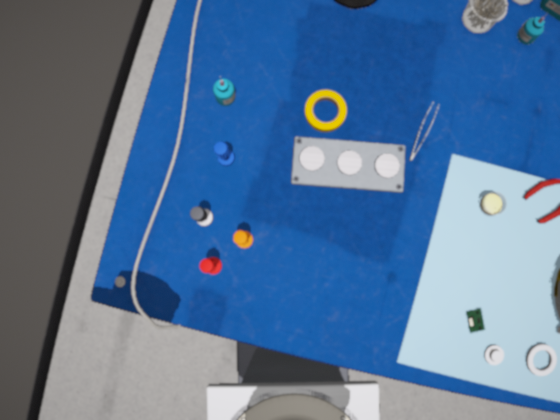

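The side view shows four probe shapes: blue (218,240), dark/steel (280,263), orange (311,240) and red (338,263). Only the one at (280,263), which is (203,215) in the top view, has a dark grip on a steel foot. The plate is at (349,163) in the top view, and I still need to find the high seat. Next I'll measure and take one enlarged crop.

```bash
cat > h.py <<'E'
from bench import ctrl
import cv2,numpy as np
def K(p): return np.array([[p["fx"],0,p["cx"]],[0,p["fy"],p["cy"]],[0,0,1.]])
def ray(n,uv):
    p=ctrl.camera_params(n); T=np.array(p["pose"])
    x,y=cv2.undistortPoints(np.array([[uv]],float),K(p),np.array(p["D"],float))[0,0]
    return T[:3,3],T[:3,:3]@np.array([x,-y,-1])
def onz(n,uv,z):
    o,d=ray(n,uv); return o+d*(z-o[2])/d[2]
def cross(uvs,uvt):
    A=[];b=[]
    for n,uv in(("side",uvs),("top",uvt)):
        o,d=ray(n,uv); d/=np.linalg.norm(d); P=np.eye(3)-np.outer(d,d); A.append(P); b.append(P@o)
    return np.linalg.lstsq(np.vstack(A),np.hstack(b),rcond=None)[0]
def proj(n,X):
    p=ctrl.camera_params(n); T=np.linalg.inv(np.array(p["pose"])); c=T[:3,:3]@X+T[:3,3]
    return cv2.projectPoints(np.array([[c[0],-c[1],-c[2]]]),np.zeros(3),np.zeros(3),K(p),np.array(p["D"],float))[0].ravel()
def blobs(m,amin=25):
    c,_=cv2.findContours(m.astype(np.uint8),cv2.RETR_EXTERNAL,cv2.CHAIN_APPROX_NONE)
    return [x for x in c if cv2.contourArea(x)>amin]
E
python3 - <<'E'
from h import *
s=cv2.imread("pics/side0.png");t=cv2.imread("pics/top0.png")
crop=np.hstack([cv2.resize(s[145:225,210:300],None,fx=4.4,fy=4.4,interpolation=2),cv2.resize(s[225:305,200:290],None,fx=4.4,fy=4.4,interpolation=2)])
cv2.imwrite("pics/crop1.png",crop)
def sat(i): h=cv2.cvtColor(i,cv2.COLOR_BGR2HSV).astype(int); return h[...,1],h[...,2]
for n,i,r in(("top",t,(130,195,285,410)),("side",s,(150,225,215,295))):
    S,V=sat(i)
    for th in (175,190,205):
        m=np.zeros(S.shape,bool); a,b,c,d=r; m[a:b,c:d]=((S<60)&(V>th))[a:b,c:d]
        for x in blobs(m):
            if len(x)>=5:print(n,th,cv2.contourArea(x),[np.round(v,1) for v in cv2.fitEllipse(x)])
S,V=sat(t); m=np.zeros(S.shape,bool); m[125:200,285:415]=(S<90)[125:200,285:415]
for x in blobs(m,500): print("plate",cv2.minAreaRect(x),cv2.boxPoints(cv2.minAreaRect(x)).tolist(), [np.round(onz("top",c,.012),4).tolist() for c in cv2.boxPoints(cv2.minAreaRect(x))])
for n,i,r in(("top",t,(195,235,180,222)),("side",s,(230,295,262,296))):
    S,V=sat(i);a,b,c,d=r
    for nm,mm in(("dark",(S<150)&(V<100)),("steel",(S<90)&(V>120))):
        m=np.zeros(S.shape,bool); m[a:b,c:d]=mm[a:b,c:d]
        for x in blobs(m,15): print(n,nm,cv2.contourArea(x),cv2.boundingRect(x),cv2.minAreaRect(x))
E
```

```text
top 175 4565.0 [array([348.2, 163.9]), array([ 48.8, 128.9]), np.float64(94.7)]
top 190 65.5 [array([384.1, 184.3]), array([ 5.9, 18.4]), np.float64(89.7)]
top 190 465.5 [array([387.6, 165.1]), array([23.9, 25. ]), np.float64(141.8)]
top 190 890.0 [array([328. , 167.2]), array([34.3, 67.1]), np.float64(105.9)]
top 190 584.5 [array([346.8, 158.4]), array([24.8, 41.2]), np.float64(125.6)]
top 205 392.0 [array([387.3, 165. ]), array([22. , 22.8]), np.float64(128.0)]
top 205 399.5 [array([349.5, 162. ]), array([22.2, 23.1]), np.float64(108.2)]
top 205 403.0 [array([311.8, 157.8]), array([22.3, 23.1]), np.float64(82.1)]
side 175 1899.5 [array([254.8, 189.8]), array([39.8, 67.3]), np.float64(42.3)]
side 175 81.0 [array([287.9, 152.4]), array([ 5.2, 33.8]), np.float64(96.8)]
side 190 1845.5 [array([254.3, 189.5]), array([38. , 65.6]), np.float64(43.5)]
side 190 81.0 [array([287.9, 152.4]), array([ 5.2, 33.8]), np.float64(96.8)]
side 205 1166.5 [array([254. , 189.2]), array([35.1, 58.4]), np.float64(44.6)]
side 205 81.0 [array([287.9, 152.4]), array([ 5.2, 33.8]), np.float64(96.8)]
plate ((348.37640380859375, 163.95108032226562), (112.9863510131836, 48.165802001953125), 4.4846062660217285) [[290.173095703125, 183.54298400878906], [293.93927001953125, 135.52464294433594], [406.5797119140625, 144.3591766357422], [402.81353759765625, 192.3775177001953]] [[0.524, -0.0021, 0.012], [0.6153, -0.0111, 0.012], [0.5946, -0.2233, 0.012], [0.5033, -0.2115, 0.012]]
top dark 33.0 (199, 206, 8, 15) ((202.84011840820312, 213.23858642578125), (6.697222709655762, 14.03566837310791), 4.085616588592529)
top steel 208.5 (191, 207, 22, 20) ((202.00001525878906, 215.00001525878906), (22.62741470336914, 16.970561981201172), 45.0)
side dark 308.0 (273, 244, 15, 36) ((280.0, 261.5), (14.0, 35.0), 0.0)
side steel 106.0 (270, 273, 19, 14) ((279.0, 279.5), (13.0, 18.0), 90.0)
side steel 57.5 (274, 239, 13, 7) ((280.0, 242.0), (6.0, 12.0), 90.0)
```

View pics/crop1.png

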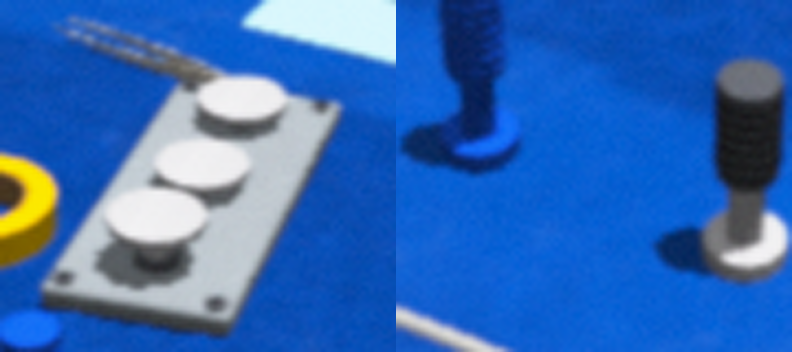

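The crop confirms the steel foot with a dark ribbed grip. Its foot is at about (279,280) and its grip top at about (280,243) in the side view. The left (nearest) seat appears to show more stem. I'll check the heights across the two views.

Run:
```python
from h import *
for n,s,t in(("L",(245.7,194.3),(311.8,157.8)),("M",(256.4,182.3),(349.5,162)),("R",(264.8,167.7),(387.3,165.))):
    print(n,cross(s,t).round(4),onz("top",t,.026).round(4),onz("top",t,.038).round(4),onz("side",s,.026).round(4),onz("side",s,.038).round(4))
print("grip",onz("side",(280.5,243.6),.084).round(4),onz("top",(197,213),.084).round(4),cross((280.5,243.6),(197,213)).round(4))
print("foot",onz("side",(279.3,280),.007).round(4),onz("top",(205,217),.007).round(4))
i=cv2.imread("pics/top0.png"); s=cv2.imread("pics/side0.png")
cv2.imwrite("pics/crop2.png",np.hstack([cv2.resize(i[190:245,170:225],(550,550),interpolation=2)]))
```

```text
L [ 0.5647 -0.0426  0.0369] [ 0.5688 -0.0429  0.026 ] [ 0.5663 -0.0424  0.038 ] [ 0.5668 -0.0592  0.026 ] [ 0.5624 -0.0405  0.038 ]
M [ 0.5575 -0.1123  0.0255] [ 0.5596 -0.1121  0.026 ] [ 0.5572 -0.1107  0.038 ] [ 0.555 -0.111  0.026] [ 0.5509 -0.0909  0.038 ]
R [ 0.5516 -0.1823  0.0241] [ 0.5528 -0.1819  0.026 ] [ 0.5505 -0.1796  0.038 ] [ 0.5494 -0.1786  0.026 ] [ 0.5454 -0.1568  0.038 ]
grip [0.4621 0.1605 0.084 ] [0.4649 0.1585 0.084 ] [0.4637 0.1587 0.0827]
foot [0.4623 0.159  0.007 ] [0.4652 0.1578 0.007 ]
```

View pics/crop2.png

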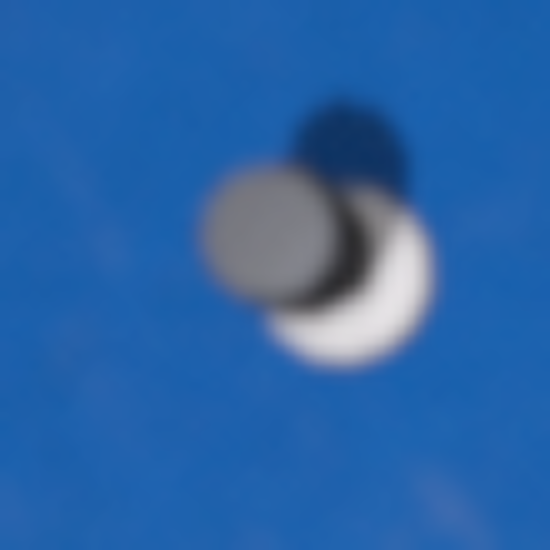

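The high seat is the left one: it triangulates to z=0.037, against about 0.025 for the other two, and the 70 mm spacing fits. The probe is at about (0.464, 0.159), with its grip top at 0.083 against the expected 0.084. Next I'll grasp it with the closing axis turned away from the orange neighbour, lift it and look.

```bash
cat >> h.py <<'E'
y=np.array([np.cos(np.radians(-28)),np.sin(np.radians(-28)),0]);z=np.array([0,0,-1.])
R=np.column_stack([np.cross(y,z),y,z])
P=np.array([.4637,.159])
SEAT={"L":(.5650,-.0425,.038),"M":(.5583,-.1117,.026),"R":(.5515,-.181,.026)}
E
python3 - <<'E'
from h import *
ctrl.goto([*P,.16],R); ctrl.command_gripper(.7)
ctrl.move_l([*P,.043],vel=.12,contact_N=8); print(ctrl.current_tool_pos(),ctrl.current_t())
ctrl.command_gripper(0.); print(ctrl.current_grip_width()*91,ctrl.current_grasp_force())
ctrl.move_l([*P,.16],vel=.15); print(ctrl.current_t(),ctrl.current_tool_pos(),ctrl.current_contact_force())
s=ctrl.read_camera("side"); u=proj("side",np.array([*P,.15])).astype(int); print(u)
a,b=max(u[1]-90,0),max(u[0]-70,0)
cv2.imwrite("pics/lift.png",cv2.resize(s[a:a+150,b:b+150],(600,600),interpolation=2)); print(a,b)
E
```

```text
[0.4640671  0.15905249 0.04351192] 3.7
23.344552354769004 30.000377297401428
5.3333 [0.46318406 0.15887812 0.15925931] [ 0.19447924  0.10385295 -2.11202938]
[280 207]
117 210
```

View pics/lift.png

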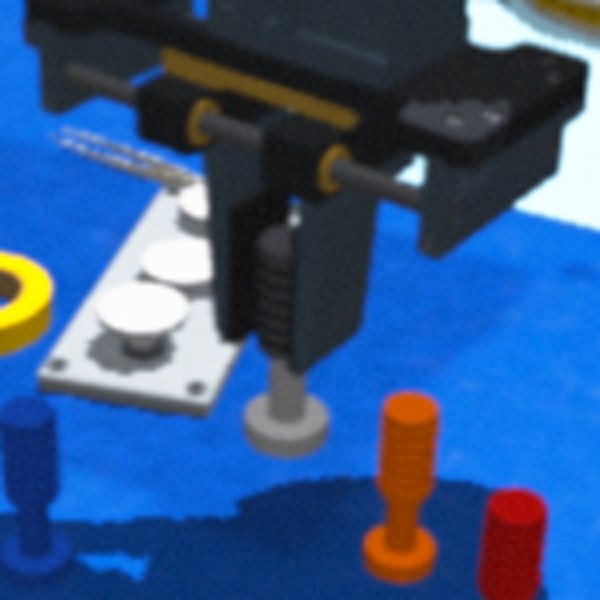

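The probe is held upright and the gripper width matches the 24 mm grip. The foot is at crop (286,415), which is full-image (281.5,221). Now I'll touch the left seat and look.

```bash
cat >> h.py <<'E'
def touch(k,off=(0,0)):
    x,yy,h=SEAT[k]; x+=off[0]; yy+=off[1]; H=.0435+h
    ctrl.goto([x,yy,H+.03],R) if k!="L" or ctrl.current_tool_pos()[1]<.05 else (ctrl.goto([x,yy,.16],R),ctrl.move_l([x,yy,H+.02],vel=.12))
    ctrl.sleep(.2)
    c=ctrl.move_l([x,yy,H-.004],vel=.025,contact_N=5); ctrl.sleep(.3)
    print(k,c,"foot z",ctrl.current_tool_pos()[2]-.0435,"want",h,ctrl.current_tool_pos()[:2],ctrl.current_contact_force().round(1) if hasattr(ctrl.current_contact_force(),'round') else ctrl.current_contact_force(),ctrl.current_t())
def snap(name,k):
    out=[]
    for n in("side","top"):
        i=ctrl.read_camera(n);u=proj(n,np.array(SEAT[k])).astype(int);print(n,u)
        out.append(cv2.resize(i[u[1]-50:u[1]+30,u[0]-40:u[0]+40],(400,400),interpolation=2))
    cv2.imwrite(f"pics/{name}.png",np.hstack(out))
E
python3 - <<'E'
from h import *
print("foot",onz("side",(281.5,220.5),.126).round(4))
touch("L"); snap("L1","L")
E
```

```text
foot [0.4621 0.1585 0.126 ]
L True foot z 0.03733885954407144 want 0.038 [ 0.56484486 -0.04248096] [ 0.1 -0.2  5.2] 8.1917
side [244 193]
top [311 158]
```

View pics/L1.png

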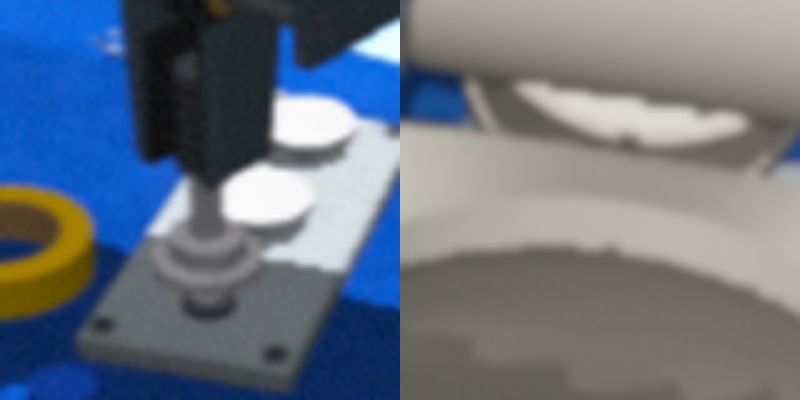

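In the side crop the foot (207,240) sits centred on the left seat (208,257), upright, and contact came at the expected height. On to the middle, the right, then back to the left.

Run:
```python
from h import *
def up():
    p=np.array(ctrl.current_tool_pos()); p[2]+=.03; ctrl.move_l(p,vel=.1)
up(); touch("M"); up(); touch("R"); snap("R1","R"); up()
p=np.array(ctrl.current_tool_pos()); p[2]=.13; ctrl.move_l(p,vel=.12)
touch("L"); snap("L2","L")
cv2.imwrite("pics/RL.png",np.vstack([cv2.imread("pics/R1.png"),cv2.imread("pics/L2.png")])[:, :400])
```

```text
M True foot z 0.02525060773684923 want 0.026 [ 0.55821046 -0.11168512] [-0.9  0.4  6.4] 10.7333
R True foot z 0.025176065540670367 want 0.026 [ 0.55144197 -0.18097816] [-1.1 -0.2  6.7] 13.1917
side [264 167]
top [386 165]
L True foot z 0.03710681918163196 want 0.038 [ 0.56493877 -0.04246217] [-0.4  0.   5.4] 16.3917
side [244 193]
top [311 158]
```

```bash
python3 -c "
import cv2;i=cv2.imread('pics/RL.png');import numpy as np;cv2.imwrite('pics/RL2.png',np.hstack([i[:400],i[400:]]))"
```

```text
(no output)
```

View pics/RL2.png

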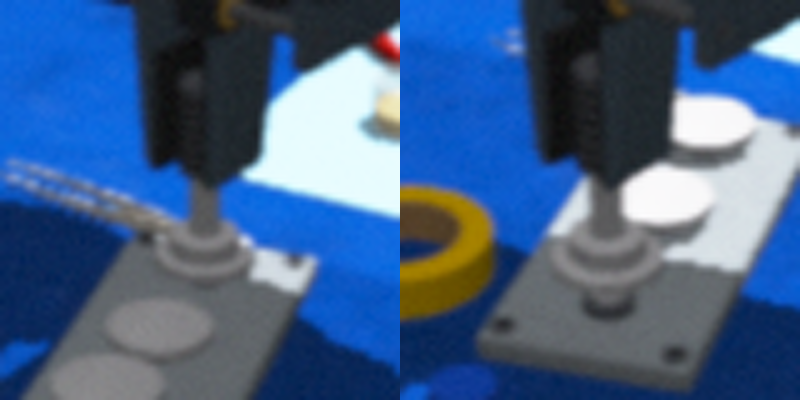

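The probe stood centred and upright on the right seat and now on the high left seat, with the foot at (607,240) over the seat at (607,257). Release, retreat and check.

Run:
```python
from h import *
ctrl.command_gripper(.6); ctrl.sleep(.2)
p=np.array(ctrl.current_tool_pos()); p[2]+=.12; ctrl.move_l(p,vel=.12)
ctrl.goto([.40,.20,.25],R); ctrl.sleep(.3)
snap("end","L"); print(ctrl.current_t(),ctrl.current_contact_force())
```

```text
side [244 193]
top [311 158]
20.0333 [-0.0385374   0.23711275 -0.33661741]
```

View pics/end.png

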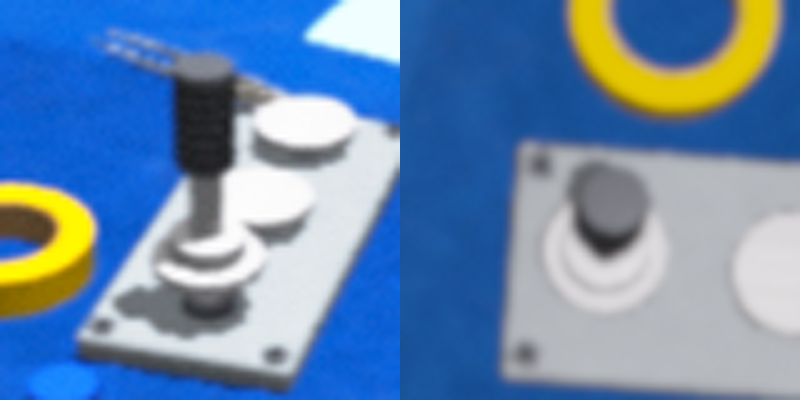

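The probe stands upright and released, centred on the high left seat: foot (605,245) on seat (605,250) in the top crop. The robot is clear.

```bash
python3 -c "
from bench import ctrl
print(ctrl.sign_off())"
```

```text
the job is handed in; nothing more can be done
None
```

I set the probe down on the left, middle and right seats in that order, left it standing upright and released on the high (left) seat, and handed the job in about 20 s into the 48 s limit; no verdict was returned.

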